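# Demould the plaster pen rest onto the turntable

### The job

Free the freshly cast plaster pen rest from its plywood mould by pressing the mould's steel ejector pedal down until it stops, without forcing it, so that the pen rest tips up out of the cavity, then lift it out. Lay it gently, flat and notches up, in the middle of the bare cork strip of the turntable organiser, lengthwise along the wooden fence, and let go. The plaster is brittle: do not let it drop, and do not shove the ink jar or the spatula that lie between mould and organiser.

Things in the scene. Friction and masses are not known exactly. Their poses are not given: they have to be found in the camera images.
- mould: Open plywood mould, fixed, 172 long (x) x 84 wide (y), rim 46 mm above the desk. Origin: on the desk under the cavity's middle; z up. Cavity floor at 22 mm, 24 mm deep, x -69 to +67, y -24 to +24; walls 18 mm. A steel rocker ejector lies in the floor, its pedal beyond the +x wall. The pedal pressed home raises the casting's +x end to about 26 degrees; its sides there then clear the rim.
- axle (a point): The ejector rocker's cross axle in the mould's +x wall: 74 mm from the mould's origin along x, 14 mm high. From it an 18 mm wide arm reaches 66 mm back (-x) under the casting, and the pedal lies on the other side.
- pedal (a point): Centre of the top of the ejector pedal, a 44 x 44 mm steel plate 153 mm along x from the mould's origin, 67 to 75 mm above the desk at the start (it has some free play). Moves with the pedal: down to a hard stop about 24 mm above the desk, swinging some 15 mm away from the mould meanwhile. It resists with 4 to 8 N all the way, then stops firmly, and stays where it is left.
- casting: White plaster pen rest: bar 130 long (x) x 44 wide (y) x 24 mm high, three notches 10 mm deep across its top, about 0.2 kg. Origin: centre of its underside; z out of the notched top. Starts in the cavity, top flush with the rim, 2 mm play at each side, its x along the mould's x; it cannot be gripped until tipped up. It tips about its -x end.
- strip (a point): Middle of the turntable's bare cork strip, on the cork, 42 mm above the desk. x: level, across the strip to the fence; y: along strip and fence; z up. Fence face 62 mm away, 18 mm high. Free 90 mm either way along y, and to the disc's round edge (78 mm off) on the -x side. Turns with the disc.
- organiser: Turntable organiser: fixed base, disc 280 mm across. Origin: on the desk under the spindle, 62 mm from the strip's middle. The disc turns if pushed sideways (stiff, 0.12 N m). Behind the fence: glass jar (82 mm above the cork, nearest side 80 mm from the strip's middle), red clip, cup with pen and highlighters (135 mm above the cork, at least 120 mm away).
- ink: Bystander: small amber ink jar, 42 mm diameter, 62 mm high, standing farther out in the lane between mould and organiser. Origin: centre of its underside.
- spatula: Bystander: plasterer's spatula, 200 mm, lying in the lane between mould and organiser. Origin: centre of its underside.
Not all that is in view belongs to the job. Leave any orange or pink look-alike of the casting alone.

How it is judged:
By the outcome, as a careful person would: the job done as asked, in the order asked, and still so for the second after the job is handed in, with the robot touching nothing.
It also fails if it takes over 54 s, if anything falls off the work surface, if the arm or the gripper's body presses on something with over 40 N, if the wrist force passes 120 N, or if a joint passes its speed limit or range.

### The arm

A 6-joint arm with a two-finger parallel gripper is mounted at the origin on the work surface. World frame = base frame: x ahead of the robot, y to its left, z up, the work surface at z = 0. Lengths are in m, angles in rad, forces in N, time in s.
With the tool pointing down it reaches from about 0.3 to 0.825 m from the base axis. Payload 5.4 kg.
Tool frame: the origin (TCP) lies on the mounting face of the last link; the fingertips stand 190 mm ahead of it and the grasp point (between the pads) lies 171 mm ahead of it (ctrl.tcp_to_grasp is the distance from the TCP to the grasp point, in m); z points along the fingers, x is the direction in which the jaws open and shut, and the axes are right-handed (so a half turn about z gives the same grasp; the last joint's range is limited). The gripper opens to 92 mm and grips with 3 to 60 N. Pads are 20 mm wide; open, the fingers measure 128 mm over their backs; the gripper's body (75 mm by 189 mm) begins 69 mm behind the grasp point.
Start: joints at [-1.533, 0.158, 1.597, -0, 1.386, -0.21], TCP at [0.141, -0.557, 0.405] pointing down, gripper open.
Joint ranges: [-2.91, 2.91], [-0.94, 2.29], [0.18, 2.7], [-1.29, 4.43], [0.17, 2.64], [-3, 3]. Speed limits (rad/s): [2.57, 2.57, 3.14, 3.14, 3.14, 3.14].

### API

Orientations are given as a unit quaternion [x, y, z, w].
In Python, from plant import ctrl gives the robot as it stands.
- The arm moves only by the tool apply_moves, never from a script. Its argument "motion" is a list that holds one entry, the list of rows, each a list of 4 numbers: the shift along the tool's x, y, z in m, then the turn about the tool's z in degrees. In form: [[[x, y, z, twist], ...]]. A call has 1 to 10 rows; each row shifts and turns the pose as measured when the row begins, along the tool's axes as they then stand; what a row does not reach is not made up. A row lasts 1/12 s, in which the tool goes at most 41.7 mm and 7.16 degrees, less where a joint would pass 70% of its speed; a pose out of reach is approached as far as the arm can. A call is refused whole if a number of a shift passes 0.0417 or a number of a turn 7.16, either way. A call with a gripper value outside its range is refused whole. "hand" is the closure, from 0 (fully open) to 1 (shut), set as the call begins (left out, the last holds). The fingers move at their own pace and stop on an object; "newtons" is the grip in N (left out, the last holds). Time passes only in rows, so rows that do not move let the fingers close. It gives the time, the measured TCP pose, the force and the opening at its end, in the units of the state.
- ctrl.get_obs(): the state, without advancing time (a new reading comes with each control period).
- ctrl.camera(name): name is "side" or "top"; returns a dict with "img" (420x560x3 uint8, red, green, blue), "vfov" (degrees; the focal length in pixels is half the picture's height over the tangent of half this angle, whatever the lens; pixels are square), "cx", "cy" (the principal point, pixels), "dist_coeffs" ([k1, k2, p1, p2, k3] as OpenCV has them; the pictures are not rectified), "T" (4x4, takes a point from camera to world coordinates). Camera axes: x right, y up, looking along -z (the intrinsics and any distortion apply to the point x, -y, -z); pixel columns grow to the right and rows downward; lengths in m; the calibration is good to about 2 mm. A picture is of the moment at which its call begins. There is no depth.
- ctrl.hand_in(): hands the job in, once; it reports no verdict.
The state is a dict: "t": time; "joints": joint angles; "joint_vel": joint speeds; "joint_torque": joint torques, N m; "eef_pos": TCP position; "orientation": TCP orientation; "force": force on the tool from outside, world axes, zero at the start; "ft_torque": the same for the moment, N m; "finger_gap": finger opening in m.
Only numpy, scipy, OpenCV 4.12 (cv2) and the standard library are available. Lean on these libraries where they do the work, as an engineer would, in place of code of your own. Each camera call takes 0.05 s, during which the arm holds its last target. There are 200 camera calls.

## Working session

There is one attempt and no reset: what is moved stays moved. The work goes in short steps, Python scripts to look and compute and a tool call to move; the robot and the scene stay as the last step left them, time stands still between calls to the robot, and variables do not carry over. Pictures are saved under pics/ and viewed, about 8 in all and at most 12, crops included, and the job is handed in when it is done.

Besides the shell and the picture viewer there is one more tool, called as name([rows], argument=value, ...), one row to a line, values as JSON. apply_moves: Moves the arm, as the interface text tells. Its arguments: {"type":"object","properties":{"motion":{"type":"array","items":{"type":"array","items":{"type":"array","items":{"type":"number"}}}},"hand":{"type":"number"},"newtons":{"type":"number"}},"required":["motion"]}

```bash
mkdir -p pics; cat > h.py <<'E'
import numpy as np,cv2
from plant import ctrl
def snap(n,f):
    c=ctrl.camera(n); cv2.imwrite('pics/'+f+'.png',cv2.cvtColor(c['img'],cv2.COLOR_RGB2BGR)); 
    np.savez('pics/'+f+'.npz',**{k:np.array(v) for k,v in c.items()}); return c
def load(f): return dict(np.load('pics/'+f+'.npz'))
def K(c):
    f=210/np.tan(np.radians(float(c['vfov']))/2); return np.array([[f,0,float(c['cx'])],[0,f,float(c['cy'])],[0,0,1]])
def ray(c,p):
    u=cv2.undistortPoints(np.array([[p]],float),K(c),np.array(c['dist_coeffs'],float))[0,0]
    T=np.array(c['T']); return T[:3,3],T[:3,:3]@np.array([u[0],-u[1],-1])
def onz(c,p,z):
    o,d=ray(c,p); return o+d*(z-o[2])/d[2]
def proj(c,P):
    T=np.array(c['T']); q=(np.atleast_2d(P)-T[:3,3])@T[:3,:3]; q=q*[1,-1,-1]
    return cv2.projectPoints(q.reshape(-1,1,3),np.zeros(3),np.zeros(3),K(c),np.array(c['dist_coeffs'],float))[0][:,0]
E
python3 - <<'E'
from h import *
a=snap('top','t0');b=snap('side','s0')
for c in(a,b):print(np.round(c['T'],3).tolist(),c['vfov'],c['dist_coeffs'])
o=ctrl.get_obs();print(o, ctrl.tcp_to_grasp)
E
```

```text
[[0.011, 0.997, -0.08, 0.346], [-1.0, 0.011, 0.002, -0.101], [0.003, 0.08, 0.997, 1.1], [0.0, 0.0, 0.0, 1.0]] 51.09236339561993 [-0.12256633  0.          0.          0.          0.        ]
[[-0.92, 0.188, -0.344, 0.099], [-0.392, -0.446, 0.804, 0.726], [-0.002, 0.875, 0.484, 0.575], [0.0, 0.0, 0.0, 1.0]] 57.385727782281954 [-0.07391213  0.          0.          0.          0.        ]
{'t': 0.1, 'joints': array([-1.53307936e+00,  1.58990677e-01,  1.59805605e+00, -7.39771002e-06,
        1.38618739e+00, -2.10110688e-01]), 'joint_vel': array([-8.30595655e-05, -2.75320924e-03, -3.21995461e-03,  2.04859295e-04,
        9.88991659e-04,  1.02237472e-03]), 'joint_torque': array([-2.83306472e-04, -3.86503780e+01, -3.22959816e+01,  7.01813539e-02,
        3.39246460e-02, -4.78952643e-05]), 'eef_pos': array([ 0.14101016, -0.5571981 ,  0.40383967]), 'orientation': array([ 7.89081442e-01, -6.14288046e-01, -5.31012032e-04, -6.25814047e-04]), 'force': array([-0.30146659, -0.19860523,  0.09198456]), 'ft_torque': array([-0.0746065 ,  0.07169528, -0.01300667]), 'finger_gap': 0.09214320992891936} 0.1714
```

View pics/t0.png

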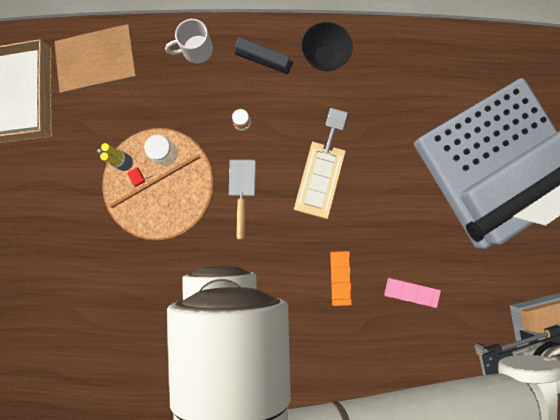

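View pics/s0.png

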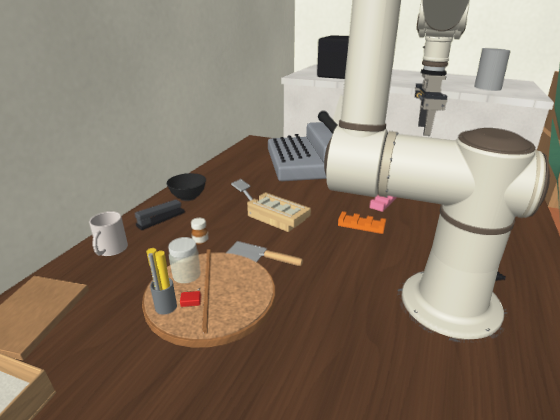

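Top view: the mould is near (320,180) with its pedal at (337,118), the disc near (158,184) with its fence from (112,206) to (200,157), ink at (241,119) and spatula at (241,195). The side view agrees. I'll enlarge the crops next.

```bash
python3 - <<'E'
import cv2,numpy as np
i=cv2.imread('pics/t0.png')
a=cv2.resize(i[100:225,285:355],None,fx=4.8,fy=4.8,interpolation=cv2.INTER_CUBIC)
b=cv2.resize(i[118:243,98:218],None,fx=3.8,fy=4.8,interpolation=cv2.INTER_CUBIC)
w=np.hstack([a,b]);print(a.shape,w.shape);cv2.imwrite('pics/c0.png',w[:, :800])
E
```

```text
(600, 336, 3) (600, 792, 3)
```

View pics/c0.png

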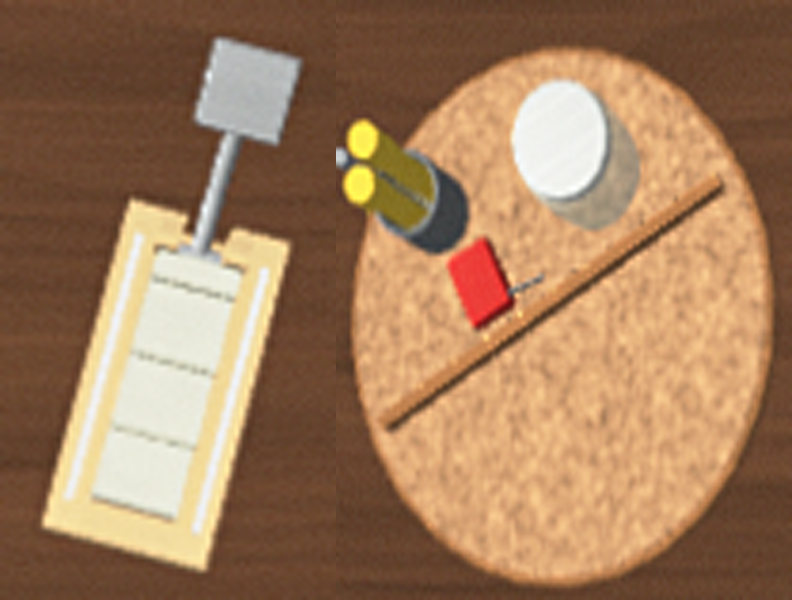

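```bash
python3 - <<'E'
from h import *
c=load('t0')
A=lambda x,y:((x+.5)/4.8-.5+285,(y+.5)/4.8-.5+100)
B=lambda x,y:((x-336+.5)/3.8-.5+98,(y+.5)/4.8-.5+118)
R=np.array([onz(c,A(*p),.046) for p in[(130,200),(290,240),(207,570),(43,527)]])
print(R.round(4)); print('L/W',[np.linalg.norm(R[i]-R[i-1]).round(4) for i in range(4)])
x=(R[0]+R[1]-R[2]-R[3]);x/=np.linalg.norm(x);m=R.mean(0);print('x',x,'yaw',np.degrees(np.arctan2(x[1],x[0])),'mid',m)
P=np.array([onz(c,A(*p),.071) for p in[(215,38),(300,60),(277,145),(194,122)]])
print('pedal',P.mean(0),'sizes',[np.linalg.norm(P[i]-P[i-1]).round(4) for i in range(4)],'dist',(P.mean(0)-m)@x, 'yaw/mid', np.degrees(np.arctan2(*(P.mean(0)-m)[[1,0]])))
cc=np.array([onz(c,A(*p),.046) for p in[(155,245),(243,265),(175,520),(92,498)]]);print('cast mid',cc.mean(0))
D=np.array([onz(c,B(*p),.042) for p in[(353,315),(773,315),(563,47),(563,585)]])
print(D.round(4),'ctr',D[:2].mean(0),D[2:].mean(0),np.linalg.norm(D[0]-D[1]),np.linalg.norm(D[2]-D[3]))
F=np.array([onz(c,B(*p),.060) for p in[(388,425),(722,187)]]);f=F[1]-F[0];print(F.round(4),'len',np.linalg.norm(f),'yaw',np.degrees(np.arctan2(f[1],f[0])),F.mean(0))
print('ink',onz(c,(241,115),.062))
for p in[(231,161),(255,161),(229,193),(254,194),(240,238)]:print('sp',onz(c,p,.005).round(3))
print('sidetest',proj(load('s0'),np.vstack([m,P.mean(0),[*D.mean(0)[:2],.042]])))
E
```

```text
[[ 0.5904 -0.1742  0.046 ]
 [ 0.5709 -0.2559  0.046 ]
 [ 0.4023 -0.2138  0.046 ]
 [ 0.4229 -0.1313  0.046 ]]
L/W [np.float64(0.1729), np.float64(0.084), np.float64(0.1738), np.float64(0.085)]
x [ 0.96945989 -0.24524992  0.        ] yaw -14.196603970206784 mid [ 0.49662894 -0.19382545  0.046     ]
pedal [ 0.64130932 -0.23084707  0.071     ] sizes [np.float64(0.0449), np.float64(0.0441), np.float64(0.0456), np.float64(0.0431)] dist 0.1493413735665945 yaw/mid -14.353179178922417
cast mid [ 0.49747012 -0.19307955  0.046     ]
[[0.4826 0.343  0.042 ]
 [0.4848 0.066  0.042 ]
 [0.6236 0.2085 0.042 ]
 [0.3462 0.198  0.042 ]] ctr [0.48371774 0.20452993 0.042     ] [0.48488065 0.20329286 0.042     ] 0.27698984421858075 0.27761178382643237
[[0.4246 0.3096 0.06  ]
 [0.547  0.0975 0.06  ]] len 0.24482169930780323 yaw -60.01576658829464 [0.48577571 0.20354078 0.06      ]
ink [ 0.64988091 -0.00142698  0.062     ]
sp [0.547 0.027 0.005]
sp [ 0.547 -0.034  0.005]
sp [0.465 0.03  0.005]
sp [ 0.463 -0.033  0.005]
sp [0.353 0.    0.005]
sidetest [[277.3293977  204.59944459]
 [239.54295185 184.09000453]
 [208.73269784 287.88128258]]
```

```bash
cat >> h.py <<'E'
def st():
    o=ctrl.get_obs(); q=o['orientation']; y=np.degrees(2*np.arctan2(q[1],q[0])); y=(y+180)%360-180
    print('t %.2f'%o['t'],'pos',o['eef_pos'].round(4),'yaw %.1f'%y,'F',o['force'].round(1),'gap %.4f'%o['finger_gap'],'j',o['joints'].round(2)); return o['eef_pos'],y
def plan(tgt,yaw,n):
    p,y=st(); tw=-(yaw-y); d=(np.array(tgt)-p)/n; out=[]
    for k in range(n):
        a=np.radians(y-tw/n*k); out.append([round(v,4) for v in(d[0]*np.cos(a)+d[1]*np.sin(a),d[0]*np.sin(a)-d[1]*np.cos(a),-d[2])]+[round(tw/n,2)])
    for r in out: print(r)
O=np.array([.4976,-.1941]); X=np.array([.9695,-.2452]); Y=np.array([.2452,.9695])
E
python3 - <<'E'
from h import *
plan([.643,-.2315,.36],75.8,22)
E
```

```text
t 0.10 pos [ 0.141  -0.5572  0.4038] yaw -75.8 F [-0.3 -0.2  0.1] gap 0.0921 j [-1.53  0.16  1.6  -0.    1.39 -0.21]
[np.float64(-0.0088), np.float64(-0.0258), np.float64(0.002), np.float64(-6.89)]
[np.float64(-0.0056), np.float64(-0.0266), np.float64(0.002), np.float64(-6.89)]
[np.float64(-0.0024), np.float64(-0.0271), np.float64(0.002), np.float64(-6.89)]
[np.float64(0.0009), np.float64(-0.0272), np.float64(0.002), np.float64(-6.89)]
[np.float64(0.0042), np.float64(-0.0269), np.float64(0.002), np.float64(-6.89)]
[np.float64(0.0074), np.float64(-0.0262), np.float64(0.002), np.float64(-6.89)]
[np.float64(0.0104), np.float64(-0.0251), np.float64(0.002), np.float64(-6.89)]
[np.float64(0.0134), np.float64(-0.0237), np.float64(0.002), np.float64(-6.89)]
[np.float64(0.0161), np.float64(-0.0219), np.float64(0.002), np.float64(-6.89)]
[np.float64(0.0186), np.float64(-0.0198), np.float64(0.002), np.float64(-6.89)]
[np.float64(0.0209), np.float64(-0.0174), np.float64(0.002), np.float64(-6.89)]
[np.float64(0.0228), np.float64(-0.0148), np.float64(0.002), np.float64(-6.89)]
[np.float64(0.0244), np.float64(-0.012), np.float64(0.002), np.float64(-6.89)]
[np.float64(0.0257), np.float64(-0.0089), np.float64(0.002), np.float64(-6.89)]
[np.float64(0.0266), np.float64(-0.0058), np.float64(0.002), np.float64(-6.89)]
[np.float64(0.0271), np.float64(-0.0026), np.float64(0.002), np.float64(-6.89)]
[np.float64(0.0272), np.float64(0.0007), np.float64(0.002), np.float64(-6.89)]
[np.float64(0.0269), np.float64(0.004), np.float64(0.002), np.float64(-6.89)]
[np.float64(0.0262), np.float64(0.0072), np.float64(0.002), np.float64(-6.89)]
[np.float64(0.0252), np.float64(0.0103), np.float64(0.002), np.float64(-6.89)]
[np.float64(0.0238), np.float64(0.0132), np.float64(0.002), np.float64(-6.89)]
[np.float64(0.022), np.float64(0.016), np.float64(0.002), np.float64(-6.89)]
```

apply_moves([
  [[-0.009,-0.026,0.002,-6.9],[-0.006,-0.027,0.002,-6.9],[-0.002,-0.027,0.002,-6.9],[0.001,-0.027,0.002,-6.9],[0.004,-0.027,0.002,-6.9],[0.007,-0.026,0.002,-6.9],[0.01,-0.025,0.002,-6.9],[0.013,-0.024,0.002,-6.9],[0.016,-0.022,0.002,-6.9],[0.019,-0.02,0.002,-6.9]],
], hand=1)

```text
t: 0.93
eef_pos: [0.3704, -0.3983, 0.3784]
orientation: [0.999, -0.04, -0.002, -0.004]
force: [0.2, 1.0, 0.3]
finger_gap: 0.0275
```

```bash
python3 - <<'E'
from h import *
plan([.643,-.2315,.34],75.8,15)
E
```

```text
t 0.93 pos [ 0.3704 -0.3983  0.3784] yaw -4.6 F [0.2 1.  0.3] gap 0.0275 j [-1.04  0.1   1.71  0.    1.34 -0.96]
[np.float64(0.0172), np.float64(-0.0125), np.float64(0.0026), np.float64(-5.36)]
[np.float64(0.0183), np.float64(-0.0109), np.float64(0.0026), np.float64(-5.36)]
[np.float64(0.0193), np.float64(-0.0091), np.float64(0.0026), np.float64(-5.36)]
[np.float64(0.02), np.float64(-0.0073), np.float64(0.0026), np.float64(-5.36)]
[np.float64(0.0206), np.float64(-0.0054), np.float64(0.0026), np.float64(-5.36)]
[np.float64(0.021), np.float64(-0.0034), np.float64(0.0026), np.float64(-5.36)]
[np.float64(0.0213), np.float64(-0.0015), np.float64(0.0026), np.float64(-5.36)]
[np.float64(0.0213), np.float64(0.0005), np.float64(0.0026), np.float64(-5.36)]
[np.float64(0.0212), np.float64(0.0025), np.float64(0.0026), np.float64(-5.36)]
[np.float64(0.0208), np.float64(0.0045), np.float64(0.0026), np.float64(-5.36)]
[np.float64(0.0203), np.float64(0.0064), np.float64(0.0026), np.float64(-5.36)]
[np.float64(0.0196), np.float64(0.0083), np.float64(0.0026), np.float64(-5.36)]
[np.float64(0.0188), np.float64(0.0101), np.float64(0.0026), np.float64(-5.36)]
[np.float64(0.0177), np.float64(0.0118), np.float64(0.0026), np.float64(-5.36)]
[np.float64(0.0166), np.float64(0.0134), np.float64(0.0026), np.float64(-5.36)]
```

Tracking is good.

apply_moves([
  [[0.017,-0.0125,0.0025,-5.4],[0.018,-0.011,0.0025,-5.4],[0.019,-0.009,0.0025,-5.4],[0.02,-0.007,0.0025,-5.4],[0.0205,-0.0055,0.0025,-5.4],[0.021,-0.0035,0.0025,-5.4],[0.021,-0.0015,0.0025,-5.4],[0.021,0.0005,0.0025,-5.4],[0.021,0.0025,0.0025,-5.4],[0.021,0.0045,0.0025,-5.4]],
])

```text
t: 1.77
eef_pos: [0.5557, -0.2721, 0.3471]
orientation: [0.897, 0.442, -0.001, -0.009]
force: [-0.1, -0.8, 0.1]
finger_gap: 0.0004
```

```bash
python3 - <<'E'
from h import *
plan([.643,-.2315,.30],75.8,7)
E
```

```text
t 1.77 pos [ 0.5557 -0.2721  0.3471] yaw 52.4 F [-0.1 -0.8  0.1] gap 0.0004 j [-0.65  0.32  1.52  0.01  1.32 -1.57]
[np.float64(0.0122), np.float64(0.0063), np.float64(0.0067), np.float64(-3.34)]
[np.float64(0.0118), np.float64(0.007), np.float64(0.0067), np.float64(-3.34)]
[np.float64(0.0114), np.float64(0.0077), np.float64(0.0067), np.float64(-3.34)]
[np.float64(0.0109), np.float64(0.0084), np.float64(0.0067), np.float64(-3.34)]
[np.float64(0.0104), np.float64(0.009), np.float64(0.0067), np.float64(-3.34)]
[np.float64(0.0099), np.float64(0.0096), np.float64(0.0067), np.float64(-3.34)]
[np.float64(0.0093), np.float64(0.0101), np.float64(0.0067), np.float64(-3.34)]
```

apply_moves([
  [[0.012,0.0065,0.0065,-3.4],[0.012,0.007,0.0065,-3.4],[0.0115,0.0077,0.0065,-3.4],[0.011,0.0084,0.0065,-3.4],[0.0104,0.009,0.0065,-3.4],[0.01,0.0096,0.0065,-3.4],[0.0093,0.01,0.0065,-3.4],[0,0,0,0]],
])

```text
t: 2.43
eef_pos: [0.6474, -0.2221, 0.2933]
orientation: [0.777, 0.629, -0.0, -0.013]
force: [-0.4, -0.4, -0.4]
finger_gap: 0.0006
```

```bash
python3 - <<'E'
from h import *
plan([.643,-.2315,.28],75.8,3)
a=snap('top','t1');b=snap('side','s1')
r=lambda i,y,x:cv2.resize(cv2.cvtColor(i[y:y+100,x:x+100],cv2.COLOR_RGB2BGR),None,fx=4,fy=4,interpolation=2)
cv2.imwrite('pics/c1.png',np.hstack([r(a['img'],90,285),r(b['img'],130,200)]))
E
```

```text
t 2.43 pos [ 0.6474 -0.2221  0.2933] yaw 77.9 F [-0.4 -0.4 -0.4] gap 0.0006 j [-0.51  0.54  1.34  0.01  1.29 -1.87]
[np.float64(-0.0034), np.float64(-0.0008), np.float64(0.0044), np.float64(0.71)]
[np.float64(-0.0034), np.float64(-0.0007), np.float64(0.0044), np.float64(0.71)]
[np.float64(-0.0034), np.float64(-0.0007), np.float64(0.0044), np.float64(0.71)]
```

View pics/c1.png

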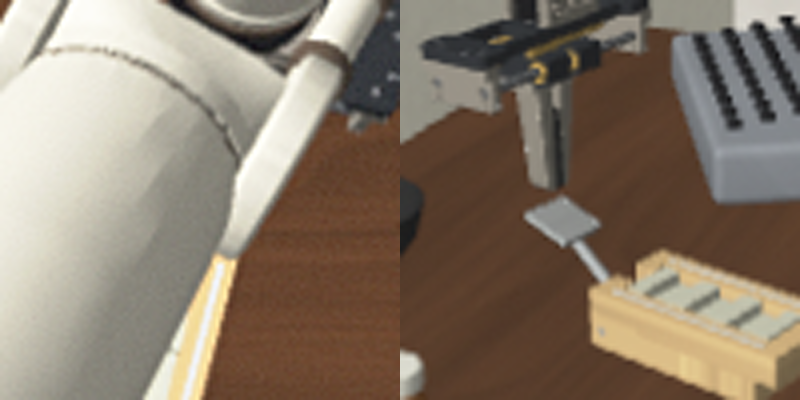

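The side crop shows the closed fingertips just above the pedal, whose centre is at about pixel (240,185). I predicted (239.5,184), so the pose is confirmed. The tool has tilted about 1.5°, so I'll plan with the fingertip position.

```bash
cat >> h.py <<'E'
from scipy.spatial.transform import Rotation as Ro
def st():
    o=ctrl.get_obs(); R=Ro.from_quat(o['orientation']).as_matrix(); y=np.degrees(np.arctan2(R[1,0],R[0,0])); tip=o['eef_pos']+.19*R[:,2]
    rel=tip[:2]-O
    print('t %.2f'%o['t'],'tip',tip.round(4),'mould xy',(rel@X).round(4),(rel@Y).round(4),'yaw %.1f'%y,'zax',R[:,2].round(3),'F',o['force'].round(1),'gap %.4f'%o['finger_gap'],'j',o['joints'].round(2)); return tip,y,R
def plan(tgt,yaw,n):
    p,y,R=st(); tw=-(yaw-y); d=(np.array(tgt)-p)/n
    for k in range(n):
        print([float(round(v,4)) for v in Ro.from_euler('z',tw/n*k,degrees=True).as_matrix().T@R.T@d]+[round(float(tw/n),2)])
def mt(x,y,z): return [*(O+x*X+y*Y),z]
E
python3 - <<'E'
from h import *
plan(mt(.151,0,.085),75.8,4)
E
```

```text
t 2.53 tip [ 0.6431 -0.2198  0.1047] mould xy 0.1474 0.0107 yaw 77.7 zax [-0.017  0.019 -1.   ] F [ 0.1 -0.2  0. ] gap 0.0003 j [-0.51  0.53  1.35  0.01  1.29 -1.87]
[-0.0028, 0.0009, 0.0049, 0.47]
[-0.0028, 0.0009, 0.0049, 0.47]
[-0.0028, 0.001, 0.0049, 0.47]
[-0.0028, 0.001, 0.0049, 0.47]
```

apply_moves([
  [[-0.003,0.001,0.005,0.5],[-0.003,0.001,0.005,0.5],[-0.003,0.001,0.005,0.5],[-0.003,0.001,0.005,0.5],[0,0,0.003,0],[0,0,0.003,0],[0,0,0.003,0]],
])

```text
t: 3.12
eef_pos: [0.645, -0.2403, 0.2654]
orientation: [0.793, 0.608, -0.001, -0.011]
force: [1.9, 0.3, 4.3]
finger_gap: 0.0004
```

```bash
python3 - <<'E'
from h import *
st()
E
```

```text
t 3.12 tip [ 0.6423 -0.2372  0.0755] mould xy 0.1508 -0.0063 yaw 75.0 zax [-0.014  0.017 -1.   ] F [1.9 0.3 4.3] gap 0.0004 j [-0.53  0.58  1.35  0.01  1.24 -1.84]
```

apply_moves([
  [[0.003,0.002,0.003,0],[0.002,0.002,0.003,0],[0,0.0018,0.003,0],[0,0.0016,0.003,0],[0,0.0014,0.003,0],[0,0.0013,0.003,0],[0,0.0012,0.003,0]],
])

```text
t: 3.7
eef_pos: [0.6579, -0.239, 0.245]
orientation: [0.793, 0.609, -0.002, -0.01]
force: [-3.0, -0.9, 4.7]
finger_gap: 0.0004
```

```bash
python3 - <<'E'
from h import *
st()
E
```

```text
t 3.70 tip [ 0.655  -0.2366  0.055 ] mould xy 0.163 -0.0026 yaw 75.0 zax [-0.015  0.013 -1.   ] F [-3.  -0.9  4.7] gap 0.0004 j [-0.52  0.63  1.32  0.    1.22 -1.83]
```

apply_moves([
  [[0,0.0008,0.003,0],[0,0.0008,0.003,0],[0,0.0007,0.003,0],[0,0.0006,0.003,0],[0,0.0005,0.003,0],[0,0.0004,0.003,0],[0,0.0003,0.003,0],[0,0.0003,0.002,0]],
])

```text
t: 4.37
eef_pos: [0.6638, -0.2404, 0.2214]
orientation: [0.793, 0.609, -0.001, -0.007]
force: [-1.0, -0.0, 4.9]
finger_gap: 0.0002
```

```bash
python3 - <<'E'
from h import *
st()
E
```

```text
t 4.37 tip [ 0.662  -0.2384  0.0314] mould xy 0.1703 -0.0026 yaw 75.0 zax [-0.009  0.01  -1.   ] F [-1.  -0.   4.9] gap 0.0002 j [-0.52  0.67  1.31  0.    1.18 -1.83]
```

apply_moves([
  [[0,0.0002,0.002,0],[0,0.0002,0.002,0],[0,0,0.0015,0]],
])

```text
t: 4.62
eef_pos: [0.6645, -0.2405, 0.2156]
orientation: [0.793, 0.609, -0.0, -0.006]
force: [-0.4, -0.5, 5.6]
finger_gap: 0.0004
```

apply_moves([
  [[0,0,0.001,0],[0,0,0.001,0]],
])

```text
t: 4.78
eef_pos: [0.6646, -0.2406, 0.2141]
orientation: [0.793, 0.609, -0.0, -0.006]
force: [-3.6, 0.4, 11.6]
finger_gap: 0.0005
```

apply_moves([
  [[0,0,0.0008,0]],
])

```text
t: 4.87
eef_pos: [0.6647, -0.2406, 0.2142]
orientation: [0.793, 0.609, -0.0, -0.006]
force: [-3.2, 0.0, 10.1]
finger_gap: 0.0004
```

apply_moves([
  [[0,0,0,0]],
])

```text
t: 4.95
eef_pos: [0.6647, -0.2406, 0.2145]
orientation: [0.793, 0.609, -0.0, -0.007]
force: [-1.1, -0.6, 1.9]
finger_gap: 0.0006
```

apply_moves([
  [[0,0,-0.01,0],[0,0,-0.03,0],[0,0,-0.035,0],[0,0,-0.035,0],[0,-0.01,-0.01,0],[0,-0.02,0,0],[0,-0.03,0,0],[0,-0.03,0,0],[0,-0.03,0,0],[0,-0.03,0,0]],
])

```text
t: 5.78
eef_pos: [0.5175, -0.1985, 0.3372]
orientation: [0.793, 0.61, 0.002, -0.012]
force: [-0.8, -0.6, 0.8]
finger_gap: 0.0002
```

```bash
python3 - <<'E'
from h import *
plan(mt(-.01,0,.135),75.8,3)
b=snap('side','s2')
cv2.imwrite('pics/c2.png',cv2.resize(cv2.cvtColor(b['img'][120:250,200:350],cv2.COLOR_RGB2BGR),None,fx=4.5,fy=4.5,interpolation=2))
E
```

```text
t 5.78 tip [ 0.5151 -0.1944  0.1472] mould xy 0.0171 0.004 yaw 75.1 zax [-0.012  0.022 -1.   ] F [-0.8 -0.6  0.8] gap 0.0002 j [-0.59  0.17  1.72  0.01  1.27 -1.9 ]
[-0.0015, -0.0089, 0.0042, -0.23]
[-0.0015, -0.0089, 0.0042, -0.23]
[-0.0015, -0.0089, 0.0042, -0.23]
```

View pics/c2.png

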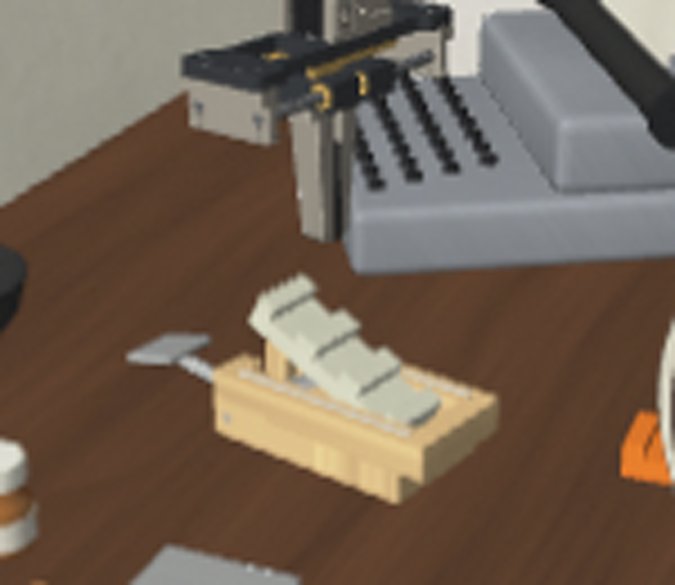

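```bash
python3 - <<'E'
from h import *
c=load('s2')
for x0 in(-.068,-.058):
  t=np.radians(26)
  L=lambda s,y,h:mt(x0+s*np.cos(t)-h*np.sin(t),y,.022+s*np.sin(t)+h*np.cos(t))
  print(x0,((proj(c,[L(.13,.022,.024),L(.13,-.022,.024),L(.13,.022,0),L(0,.022,.024),L(0,-.022,.024)])-[200,120]+.5)*4.5).round())
E
```

```text
-0.068 [[281. 304.]
 [323. 281.]
 [269. 329.]
 [427. 434.]
 [467. 407.]]
-0.058 [[269. 300.]
 [311. 277.]
 [257. 325.]
 [414. 430.]
 [454. 403.]]
```

apply_moves([
  [[-0.0013,-0.005,0.004,-0.2],[-0.0013,-0.005,0.004,-0.2],[-0.0013,-0.005,0.004,-0.2],[0,0,0,0],[0,0,0,0],[0,0,0,0]],
], hand=0)

```text
t: 6.33
eef_pos: [0.4941, -0.1935, 0.3203]
orientation: [0.789, 0.614, 0.0, -0.02]
force: [0.1, -0.4, 0.4]
finger_gap: 0.0386
```

```bash
python3 - <<'E'
from h import *
plan(mt(.002,0,.055),75.8,7)
E
```

```text
t 6.33 tip [ 0.4896 -0.1875  0.1305] mould xy -0.0094 0.0044 yaw 75.7 zax [-0.024  0.031 -0.999] F [ 0.1 -0.4  0.4] gap 0.0386 j [-0.6   0.14  1.79  0.01  1.25 -1.93]
[-0.0009, 0.002, 0.0107, -0.01]
[-0.0009, 0.002, 0.0107, -0.01]
[-0.0009, 0.002, 0.0107, -0.01]
[-0.0009, 0.002, 0.0107, -0.01]
[-0.0009, 0.002, 0.0107, -0.01]
[-0.0009, 0.002, 0.0107, -0.01]
[-0.0009, 0.002, 0.0107, -0.01]
```

apply_moves([
  [[-0.001,0.003,0.003,0],[-0.001,0.003,0.003,0],[-0.001,0.002,0.003,0],[-0.001,0.002,0.003,0],[0,0,0.003,0],[0,0,0.003,0],[0,0,0.003,0],[0,0,0,0]],
])

```text
t: 7.0
eef_pos: [0.5053, -0.2007, 0.297]
orientation: [0.789, 0.614, 0.001, -0.019]
force: [-0.2, -0.1, -0.6]
finger_gap: 0.0909
```

```bash
python3 - <<'E'
from h import *
plan(mt(.002,0,.055),75.8,6)
E
```

```text
t 7.00 tip [ 0.5011 -0.1949  0.1071] mould xy 0.0036 0.0001 yaw 75.7 zax [-0.022  0.031 -0.999] F [-0.2 -0.1 -0.6] gap 0.0909 j [-0.6   0.2   1.78  0.01  1.2  -1.93]
[-0.0002, -0.0, 0.0087, -0.01]
[-0.0002, -0.0, 0.0087, -0.01]
[-0.0002, -0.0, 0.0087, -0.01]
[-0.0002, -0.0, 0.0087, -0.01]
[-0.0002, -0.0, 0.0087, -0.01]
[-0.0002, -0.0, 0.0087, -0.01]
```

apply_moves([
  [[0,0,0.0085,0],[0,0,0.0085,0],[0,0,0.0085,0],[0,0,0.0085,0],[0,0,0.0085,0],[0,0,0.005,0]],
])

```text
t: 7.5
eef_pos: [0.504, -0.1989, 0.2452]
orientation: [0.789, 0.614, 0.001, -0.018]
force: [-0.0, 1.1, -0.4]
finger_gap: 0.092
```

```bash
python3 - <<'E'
from h import *
plan(mt(.002,0,.055),75.8,2)
E
```

```text
t 7.50 tip [ 0.4999 -0.1932  0.0554] mould xy 0.0021 0.0014 yaw 75.7 zax [-0.021  0.03  -0.999] F [-0.   1.1 -0.4] gap 0.0920 j [-0.6   0.27  1.81  0.01  1.1  -1.93]
[-0.0007, -0.0, 0.0002, -0.03]
[-0.0007, -0.0, 0.0002, -0.03]
```

apply_moves([
  [[0,0,0,0],[0,0,0,0],[0,0,0,0],[0,0,0,0],[0,0,0,0],[0,0,0,0],[0,0,0,0],[0,0,0,0],[0,0,0,0],[0,0,0,0]],
], hand=1, newtons=25)

```text
t: 8.33
eef_pos: [0.5038, -0.1988, 0.2443]
orientation: [0.789, 0.614, 0.001, -0.019]
force: [-0.7, 0.8, -1.4]
finger_gap: 0.0435
```

```bash
python3 - <<'E'
from h import *
st()
E
```

```text
t 8.33 tip [ 0.4996 -0.193   0.0545] mould xy 0.0017 0.0015 yaw 75.7 zax [-0.022  0.031 -0.999] F [-0.7  0.8 -1.4] gap 0.0435 j [-0.6   0.27  1.81  0.01  1.1  -1.93]
```

apply_moves([
  [[0,0.0005,-0.003,0],[0,0.0005,-0.005,0],[0,0,-0.008,0],[0,0,-0.01,0],[0,0,-0.014,0],[0,0,-0.014,0],[0,0,-0.014,0],[0,0,-0.014,0],[0,0,-0.01,0],[0,0,-0.004,0]],
])

```text
t: 9.17
eef_pos: [0.5065, -0.2017, 0.3487]
orientation: [0.789, 0.614, 0.0, -0.02]
force: [0.5, 1.4, -1.6]
finger_gap: 0.0437
```

```bash
python3 - <<'E'
from h import *
st()
b=snap('side','s3')
cv2.imwrite('pics/c3.png',cv2.resize(cv2.cvtColor(b['img'][100:250,200:350],cv2.COLOR_RGB2BGR),None,fx=4,fy=4,interpolation=2))
E
```

```text
t 9.17 tip [ 0.502  -0.1957  0.1589] mould xy 0.0047 -0.0004 yaw 75.8 zax [-0.024  0.032 -0.999] F [ 0.5  1.4 -1.6] gap 0.0437 j [-0.6   0.14  1.73  0.01  1.31 -1.93]
```

View pics/c3.png

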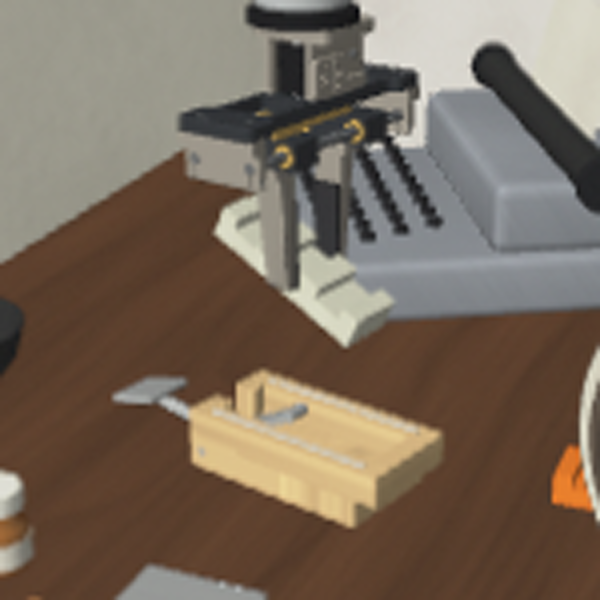

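```bash
python3 - <<'E'
from h import *
c=load('s3')
for nm,p in(('-x bot',(346,345)),('+x bot',(217,234)),('-x top',(352,318))):
  o,d=ray(c,(200+p[0]/4-.5,100+p[1]/4-.5)); 
  k=(.022-.0005-(o[:2]-O)@Y)/(d[:2]@Y); q=o+k*d; print(nm,((q[:2]-O)@X).round(4),q[2].round(4))
S=[.4306,.173]
plan([*S,.175],30,18)
E
```

```text
-x bot -0.0479 0.1285
+x bot 0.0662 0.1833
-x top -0.0527 0.15
t 9.22 tip [ 0.5024 -0.196   0.1594] mould xy 0.0051 -0.0006 yaw 75.8 zax [-0.023  0.031 -0.999] F [ 1.1 -0.8 -1.1] gap 0.0441 j [-0.6   0.14  1.73  0.01  1.31 -1.93]
[0.0189, -0.0089, -0.0001, 2.54]
[0.0185, -0.0097, -0.0001, 2.54]
[0.018, -0.0106, -0.0001, 2.54]
[0.0176, -0.0113, -0.0001, 2.54]
[0.017, -0.0121, -0.0001, 2.54]
[0.0165, -0.0129, -0.0001, 2.54]
[0.0159, -0.0136, -0.0001, 2.54]
[0.0153, -0.0143, -0.0001, 2.54]
[0.0146, -0.0149, -0.0001, 2.54]
[0.0139, -0.0156, -0.0001, 2.54]
[0.0132, -0.0162, -0.0001, 2.54]
[0.0125, -0.0167, -0.0001, 2.54]
[0.0118, -0.0173, -0.0001, 2.54]
[0.011, -0.0178, -0.0001, 2.54]
[0.0102, -0.0183, -0.0001, 2.54]
[0.0094, -0.0187, -0.0001, 2.54]
[0.0085, -0.0191, -0.0001, 2.54]
[0.0077, -0.0194, -0.0001, 2.54]
```

apply_moves([
  [[0.01,-0.004,-0.001,1],[0.015,-0.008,-0.001,2.2],[0.018,-0.01,0,2.5],[0.018,-0.011,0,2.5],[0.017,-0.012,0,2.5],[0.017,-0.013,0,2.5],[0.016,-0.0135,0,2.5],[0.0155,-0.014,0,2.5],[0.0145,-0.015,0,2.5],[0.014,-0.0155,0,2.5]],
])

```text
t: 10.05
eef_pos: [0.4638, -0.0061, 0.3543]
orientation: [0.902, 0.431, -0.006, -0.021]
force: [-0.1, 0.1, -1.0]
finger_gap: 0.0437
```

```bash
python3 - <<'E'
from h import *
plan([.4306,.173,.165],30,10)
E
```

```text
t 10.05 tip [ 0.4584 -0.      0.1645] mould xy -0.0856 0.1786 yaw 51.1 zax [-0.028  0.032 -0.999] F [-0.1  0.1 -1. ] gap 0.0437 j [-0.28 -0.08  1.95  0.02  1.31 -1.18]
[0.0117, -0.013, 0.0006, 2.11]
[0.0112, -0.0134, 0.0006, 2.11]
[0.0107, -0.0138, 0.0006, 2.11]
[0.0102, -0.0142, 0.0006, 2.11]
[0.0097, -0.0146, 0.0006, 2.11]
[0.0091, -0.0149, 0.0006, 2.11]
[0.0086, -0.0153, 0.0006, 2.11]
[0.008, -0.0156, 0.0006, 2.11]
[0.0074, -0.0159, 0.0006, 2.11]
[0.0068, -0.0161, 0.0006, 2.11]
```

apply_moves([
  [[0.0117,-0.013,0.0005,2.1],[0.0112,-0.0134,0.0005,2.1],[0.0107,-0.0138,0.0005,2.1],[0.0102,-0.0142,0.0005,2.1],[0.0097,-0.0146,0.0005,2.1],[0.009,-0.015,0.0005,2.1],[0.0086,-0.0153,0.0005,2.1],[0.008,-0.0156,0.0005,2.1],[0.006,-0.013,0.0005,2.1],[0.003,-0.008,0.0005,2.1]],
])

```text
t: 10.88
eef_pos: [0.4326, 0.1651, 0.3498]
orientation: [0.968, 0.251, -0.015, -0.021]
force: [-0.0, 1.1, -2.3]
finger_gap: 0.0437
```

```bash
python3 - <<'E'
from h import *
plan([.4306,.173,.1],30,8)
b=snap('side','s4')
cv2.imwrite('pics/c4.png',cv2.resize(cv2.cvtColor(b['img'][150:340,120:320],cv2.COLOR_RGB2BGR),None,fx=3,fy=3,interpolation=2))
E
```

```text
t 10.88 tip [0.4251 0.1715 0.1601] mould xy -0.1599 0.3367 yaw 29.1 zax [-0.039  0.034 -0.999] F [-0.   1.1 -2.3] gap 0.0437 j [ 0.09 -0.08  1.95  0.04  1.3  -0.43]
[0.0008, 0.0005, 0.0075, -0.11]
[0.0008, 0.0005, 0.0075, -0.11]
[0.0008, 0.0005, 0.0075, -0.11]
[0.0008, 0.0005, 0.0075, -0.11]
[0.0008, 0.0005, 0.0075, -0.11]
[0.0008, 0.0005, 0.0075, -0.11]
[0.0008, 0.0005, 0.0075, -0.11]
[0.0008, 0.0005, 0.0075, -0.11]
```

View pics/c4.png

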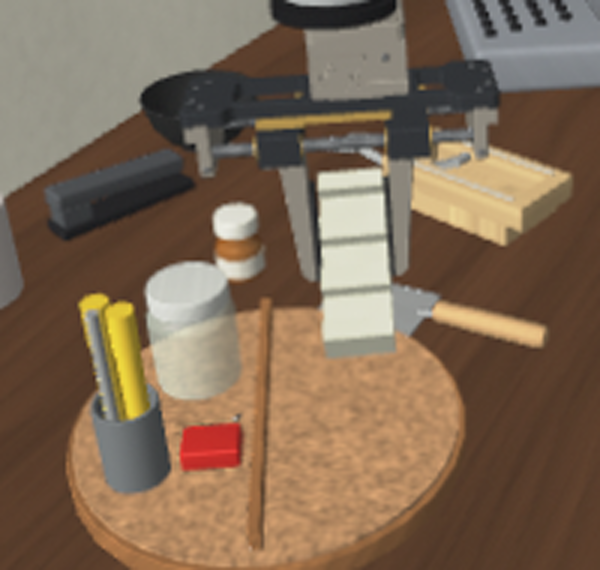

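The casting hangs notches up over the strip, about parallel to the fence. The ink, spatula and disc are undisturbed. Lowering now.

apply_moves([
  [[0.0008,0.0005,0.007,-0.1],[0.0008,0.0005,0.009,-0.1],[0.0008,0.0005,0.009,-0.1],[0.0008,0.0005,0.009,-0.1],[0.0008,0.0005,0.009,-0.1],[0.0008,0.0005,0.009,-0.1],[0.0008,0.0005,0.008,-0.1],[0.0008,0.0005,0.006,-0.1]],
])

```text
t: 11.6
eef_pos: [0.4371, 0.1656, 0.275]
orientation: [0.966, 0.259, -0.016, -0.021]
force: [-0.6, 0.7, -2.5]
finger_gap: 0.0435
```

```bash
python3 - <<'E'
from h import *
plan([.4306,.173,.08],30,4)
b=snap('side','s5')
cv2.imwrite('pics/c5.png',cv2.resize(cv2.cvtColor(b['img'][190:340,140:290],cv2.COLOR_RGB2BGR),None,fx=4,fy=4,interpolation=2))
E
```

```text
t 11.60 tip [0.429  0.1719 0.0852] mould xy -0.1563 0.338 yaw 30.0 zax [-0.043  0.033 -0.999] F [-0.6  0.7 -2.5] gap 0.0435 j [ 0.09  0.04  2.    0.04  1.14 -0.45]
[0.0005, 0.0, 0.0013, 0.01]
[0.0005, 0.0, 0.0013, 0.01]
[0.0005, 0.0, 0.0013, 0.01]
[0.0005, 0.0, 0.0013, 0.01]
```

View pics/c5.png

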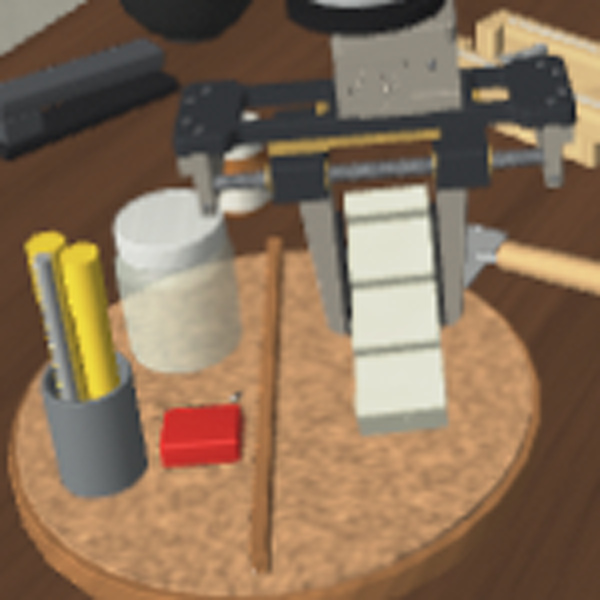

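apply_moves([
  [[0.001,-0.003,0.001,0],[0.001,-0.004,0.001,0],[0,-0.004,0.001,0],[0,0,0.0015,0]],
], newtons=12)

```text
t: 11.98
eef_pos: [0.4328, 0.1772, 0.2696]
orientation: [0.966, 0.258, -0.017, -0.022]
force: [-0.5, 0.5, -1.5]
finger_gap: 0.0435
```

```bash
cat >> h.py <<'E'
S=np.array([.4306,.173])
def ss():
    p,y,R=st(); d=p[:2]-S; print('strip x %.4f along cast %.4f'%(d@[.866,.5],d@[.5,-.866]))
E
python3 -c "
from h import *
ss()"
```

```text
t 11.98 tip [0.4244 0.1835 0.0799] mould xy -0.1636 0.3481 yaw 30.0 zax [-0.045  0.033 -0.998] F [-0.5  0.5 -1.5] gap 0.0435 j [ 0.12  0.05  2.    0.04  1.13 -0.42]
strip x -0.0002 along cast -0.0122
```

apply_moves([
  [[0,0,0.0015,0],[0,0,0.0015,0],[0,0,0.0015,0]],
])

```text
t: 12.23
eef_pos: [0.4328, 0.1781, 0.2658]
orientation: [0.965, 0.259, -0.016, -0.021]
force: [0.7, 0.9, -2.1]
finger_gap: 0.0442
```

apply_moves([
  [[0,0.0008,0.0015,0],[0,0.0008,0.0015,0]],
])

```text
t: 12.4
eef_pos: [0.4336, 0.1768, 0.2629]
orientation: [0.965, 0.259, -0.016, -0.022]
force: [-0.7, 0.6, -0.3]
finger_gap: 0.0441
```

apply_moves([
  [[0,0.0011,0.0015,0],[0,0.0011,0.0015,0]],
])

```text
t: 12.57
eef_pos: [0.4348, 0.1748, 0.2597]
orientation: [0.965, 0.259, -0.016, -0.022]
force: [-0.6, -0.4, -0.6]
finger_gap: 0.0437
```

```bash
python3 -c "
from h import *
ss()"
```

```text
t 12.57 tip [0.4269 0.1813 0.07  ] mould xy -0.1606 0.3466 yaw 30.1 zax [-0.041  0.034 -0.999] F [-0.6 -0.4 -0.6] gap 0.0437 j [ 0.11  0.06  2.01  0.04  1.11 -0.43]
strip x 0.0009 along cast -0.0090
```

apply_moves([
  [[0,0.0012,0.002,0],[0,0.0012,0.002,0],[0,0.0011,0.002,0],[0,0.001,0.002,0],[0,0.0009,0.002,0]],
])

```text
t: 12.98
eef_pos: [0.4374, 0.1698, 0.2486]
orientation: [0.966, 0.259, -0.016, -0.022]
force: [-1.1, 1.0, -0.1]
finger_gap: 0.0438
```

```bash
python3 - <<'E'
from h import *
ss()
b=snap('side','s6')
cv2.imwrite('pics/c6.png',cv2.resize(cv2.cvtColor(b['img'][190:340,140:290],cv2.COLOR_RGB2BGR),None,fx=4,fy=4,interpolation=2))
E
```

```text
t 12.98 tip [0.4295 0.1763 0.0589] mould xy -0.1568 0.3424 yaw 30.1 zax [-0.042  0.034 -0.999] F [-1.1  1.  -0.1] gap 0.0438 j [ 0.1   0.08  2.01  0.04  1.08 -0.44]
strip x 0.0007 along cast -0.0034
```

View pics/c6.png

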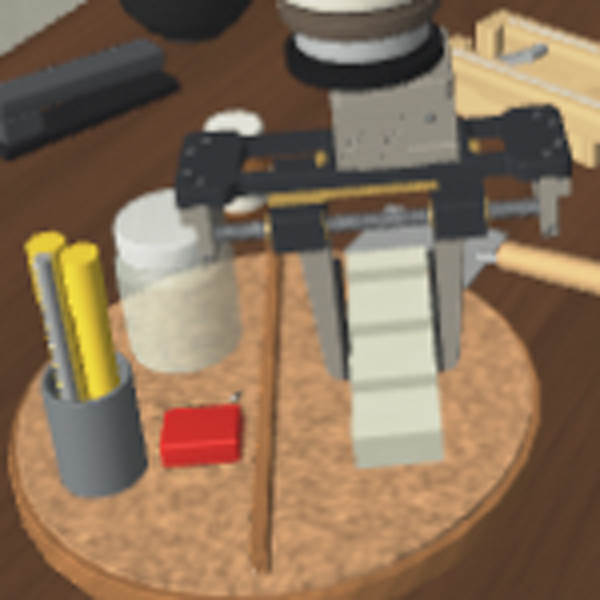

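The low end rests on the cork and the bar is swinging flat in the pads, with nothing disturbed. Continuing.

apply_moves([
  [[0,0.0008,0.002,0],[0,0.0007,0.002,0],[0,0.0006,0.002,0],[0,0.0005,0.0015,0]],
])

```text
t: 13.37
eef_pos: [0.4386, 0.1675, 0.2401]
orientation: [0.966, 0.259, -0.016, -0.022]
force: [-0.7, 0.4, -0.7]
finger_gap: 0.0439
```

apply_moves([
  [[0,0.0004,0.0015,0],[0,0.0003,0.0012,0]],
])

```text
t: 13.53
eef_pos: [0.439, 0.1671, 0.2379]
orientation: [0.965, 0.259, -0.016, -0.022]
force: [-6.3, -0.7, 17.8]
finger_gap: 0.044
```

```bash
python3 -c "
from h import *
ss()"
```

```text
t 13.53 tip [0.4308 0.1735 0.0482] mould xy -0.1549 0.3401 yaw 30.1 zax [-0.043  0.034 -0.999] F [-6.3 -0.7 17.8] gap 0.0440 j [ 0.09  0.1   2.02  0.04  1.06 -0.45]
strip x 0.0005 along cast -0.0003
```

apply_moves([
  [[0,0,-0.0008,0],[0,0,0,0]],
])

```text
t: 13.7
eef_pos: [0.4393, 0.167, 0.239]
orientation: [0.965, 0.259, -0.016, -0.022]
force: [-0.5, 0.4, -2.1]
finger_gap: 0.0437
```

```bash
python3 - <<'E'
from h import *
ss()
b=snap('side','s7')
cv2.imwrite('pics/c7.png',cv2.resize(cv2.cvtColor(b['img'][190:320,150:300],cv2.COLOR_RGB2BGR),None,fx=5.2,fy=4.6,interpolation=2))
E
```

```text
t 13.70 tip [0.4313 0.1734 0.0492] mould xy -0.1544 0.34 yaw 30.1 zax [-0.042  0.034 -0.999] F [-0.5  0.4 -2.1] gap 0.0437 j [ 0.09  0.1   2.01  0.04  1.06 -0.45]
strip x 0.0008 along cast -0.0000
```

View pics/c7.png

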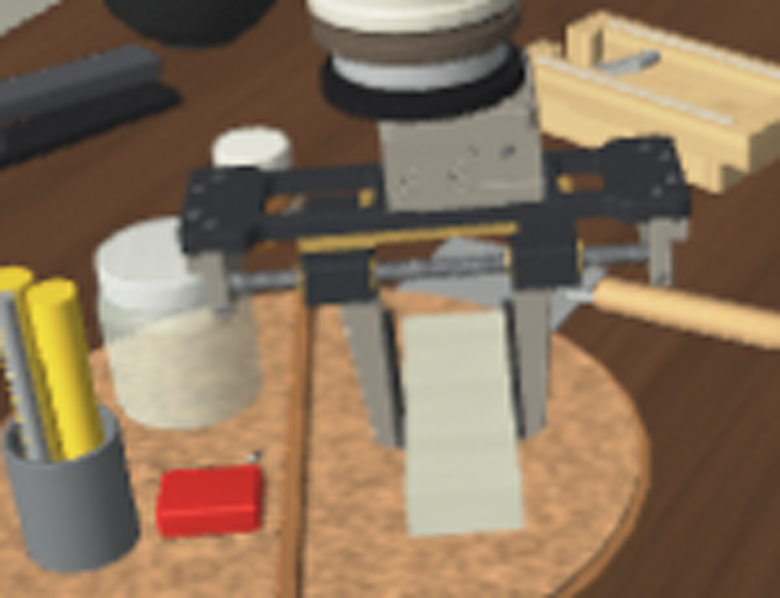

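```bash
python3 - <<'E'
from h import *
c=load('s7'); u=np.array([.5,-.866]);v=np.array([.866,.5])
def bar(t,s0=.065):
  t=np.radians(t); out=[]
  e=S-u*.065
  for s,y,h in[(.13,.022,.024),(.13,-.022,.024),(0,.022,0),(0,-.022,0),(0,.022,.024),(0,-.022,.024)]:
    q=e+u*(s*np.cos(t)-h*np.sin(t))+v*y; out.append([*q,.042+s*np.sin(t)+h*np.cos(t)])
  return ((proj(c,out)-[150,190]+.5)*[5.2,4.6]).round()
for t in(0,2,4):print(t,bar(t).tolist())
# body plate lowest fence-side corner vs jar
a=load('t0'); j=onz(a,((562-336)/3.8+97.5,140/4.8+117.5),.124); print('jar',j,'strip frame',(j[:2]-S)@v,(j[:2]-S)@-u)
p,y,R=st(); 
for sx in(.064,.0945):
  for sy in(-.0375,.0375):
    q=p+R@[sx,sy,-.088]; print('body',q.round(4),(q[:2]-S)@v,(q[:2]-S)@-u)
print(((proj(c,[p+R@[.0945,0,-.088]])-[150,190]+.5)*[5.2,4.6]).round())
E
```

```text
0 [[401.0, 322.0], [503.0, 316.0], [407.0, 543.0], [522.0, 535.0], [403.0, 501.0], [520.0, 493.0]]
2 [[401.0, 315.0], [503.0, 309.0], [407.0, 543.0], [522.0, 535.0], [403.0, 502.0], [520.0, 494.0]]
4 [[400.0, 309.0], [502.0, 303.0], [407.0, 543.0], [522.0, 535.0], [403.0, 504.0], [520.0, 496.0]]
jar [0.55704765 0.18343822 0.124     ] strip frame 0.11472277226156005 -0.05418432133403125
t 13.75 tip [0.4312 0.1734 0.0491] mould xy -0.1545 0.34 yaw 30.1 zax [-0.042  0.034 -0.999] F [ 0.1  0.4 -2.2] gap 0.0440 j [ 0.09  0.1   2.02  0.04  1.06 -0.45]
body [0.4715 0.2349 0.1376] 0.0663926437135369 0.03314582418978043
body [0.509  0.17   0.1338] 0.0664076236516575 -0.04175730628591253
body [0.4979 0.2502 0.137 ] 0.09688614259188784 0.033181944792529824
body [0.5354 0.1853 0.1332] 0.09690112253000843 -0.041721185683163166
[[195. 287.]]
```

apply_moves([
  [[0,0,0.0006,0],[0,0,0.0003,0]],
], newtons=6)

```text
t: 13.92
eef_pos: [0.4392, 0.1669, 0.238]
orientation: [0.965, 0.259, -0.016, -0.022]
force: [-3.0, -0.4, 7.3]
finger_gap: 0.044
```

apply_moves([
  [[0,0,0.0003,0],[0,0,0,0]],
], newtons=3)

```text
t: 14.08
eef_pos: [0.4393, 0.167, 0.238]
orientation: [0.965, 0.259, -0.016, -0.022]
force: [-1.2, 0.1, -0.5]
finger_gap: 0.0441
```

apply_moves([
  [[0,0,0,0],[0,0,0,0],[0,0,0,0],[0,0,0,0],[0,0,0,0]],
], hand=0.35)

```text
t: 14.5
eef_pos: [0.4397, 0.167, 0.2379]
orientation: [0.966, 0.259, -0.015, -0.021]
force: [-0.3, -0.1, 0.4]
finger_gap: 0.0594
```

```bash
python3 -c "
from h import *
ss()"
```

```text
t 14.50 tip [0.4322 0.1734 0.0482] mould xy -0.1536 0.3402 yaw 30.1 zax [-0.04   0.034 -0.999] F [-0.3 -0.1  0.4] gap 0.0594 j [ 0.09  0.11  2.01  0.04  1.06 -0.45]
strip x 0.0015 along cast 0.0005
```

apply_moves([
  [[0,0,-0.005,0],[0,0,-0.012,0],[0,0,-0.02,0],[0,0,-0.025,0],[0,0,-0.025,0],[0,0,-0.025,0],[0,0,-0.025,0],[0,0,-0.025,0],[0,0,-0.015,0],[0,0,0,0]],
])

```text
t: 15.33
eef_pos: [0.4458, 0.1605, 0.4244]
orientation: [0.966, 0.259, -0.016, -0.022]
force: [-0.1, 0.7, 0.3]
finger_gap: 0.0597
```

```bash
python3 - <<'E'
from h import *
ss()
b=snap('side','s8');t=snap('top','t8')
cv2.imwrite('pics/c8.png',np.hstack([cv2.resize(cv2.cvtColor(b['img'][180:340,120:310],cv2.COLOR_RGB2BGR),(475,400),interpolation=2),cv2.resize(cv2.cvtColor(t['img'][100:260,90:220],cv2.COLOR_RGB2BGR),(325,400),interpolation=2)]))
E
```

```text
t 15.33 tip [0.4378 0.1668 0.2346] mould xy -0.1465 0.3352 yaw 30.1 zax [-0.042  0.033 -0.999] F [-0.1  0.7  0.3] gap 0.0597 j [ 0.08 -0.11  1.83  0.04  1.46 -0.45]
strip x 0.0031 along cast 0.0089
```

View pics/c8.png

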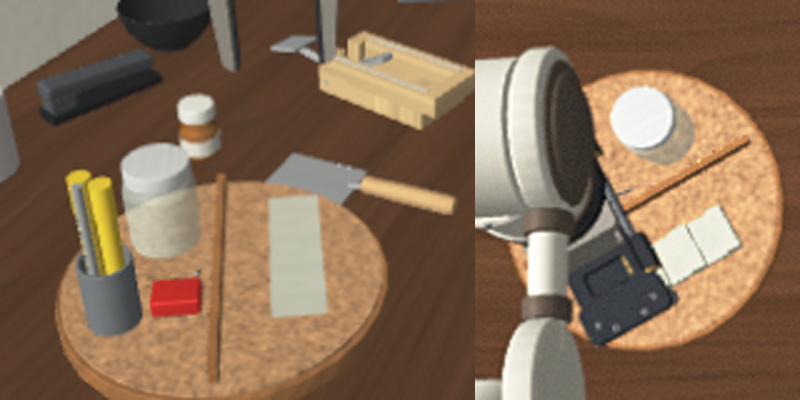

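```bash
python3 - <<'E'
from h import *
c=load('s8'); u=np.array([.5,-.866]);v=np.array([.866,.5])
for p,z in[((270,198),.066),((318,194),.066),((272,317),.042),((327,312),.042)]:
  q=onz(c,(120+p[0]/2.5-.5,180+p[1]/2.5-.5),z)[:2]-S; print('across',(q@v).round(4),'along',(q@-u).round(4))
d=cv2.absdiff(load('s0')['img'],c['img'])
print('ink/spatula area diff', d[215:245,185:215].mean(), d[240:265,230:300].mean())
ctrl.hand_in(); st()
E
```

```text
across 0.0202 along -0.0678
across -0.0232 along -0.0687
across 0.021 along 0.0614
across -0.023 along 0.0608
ink/spatula area diff 0.9166666666666666 3.7523809523809524
the job is handed in; nothing more can be done
the job is handed in; nothing more can be done
```

I pressed the pedal to its stop, lifted the pen rest out, laid it flat on the cork strip and handed the job in at about 15 s.

- **Pedal:** It went down at about 5 N and stopped firmly 24 mm above the desk, where the force peaked at about 12 N. The pen rest tipped up about 26°.
- **Lift and lay:** I gripped it near its middle at 25 N. I set its low end on the cork first and let it swing flat in a lighter grip, and then opened the gripper and raised the arm clear.
- **Placement:** The last pictures show it flat, notches up and parallel to the fence within about 1°. It is about 1 mm off the strip's middle across and 3–4 mm along.
- **Bystanders:** The ink jar shows no movement in the last picture, nor does the spatula by eye. The spatula's patch of the picture differed a little more from the start (3.8 grey levels against 0.9), with no movement to explain it. The disc also looks unmoved.

Two checks were less clean. The tool drifted to about 3° of tilt during the moves, and I allowed for it when planning. The force also touched 18 N for a moment as the pen rest came flat on the cork. The gripper's body was about 9 mm above the glass jar then, so I take it as the pen rest meeting the cork. I backed off and set it down again at about 7 N before letting go.

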